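# Find the charged mill jar and lay it on the jar mill

## Robot

A 6-joint arm with a two-finger parallel gripper is mounted at the origin on the work surface. World frame = base frame: x ahead of the robot, y to its left, z up, the work surface at z = 0. Lengths are in m, angles in rad, forces in N, time in s.
With the tool pointing down it reaches from about 0.275 to 0.975 m from the base axis. Payload 8.4 kg.
Tool frame: the origin (TCP) lies at the very end of the fingers, on their centre line; the grasp point (between the pads) lies 19 mm behind it; z points along the fingers, y is the line along which they close (so a half turn about z gives the same grasp; the last joint's range is limited). The gripper opens to 92 mm and grips with 3 to 60 N. Pads are 20 mm wide; open, the fingers measure 128 mm over their backs; the gripper's body (75 mm by 189 mm) begins 69 mm behind the grasp point.
Start: joints at [-1.199, 0.353, 1.633, -0, 1.155, -0.002], TCP at [0.228, -0.582, 0.215] pointing down, gripper open.
Joint ranges: [-2.63, 2.63], [-0.92, 2.1], [0.06, 2.66], [-1.3, 4.44], [0, 2.69], [-3.02, 3.02]. Speed limits (rad/s): [2.22, 2.22, 2.79, 3.14, 3.14, 3.14].

## Interface

Orientations are given as a unit quaternion [w, x, y, z].
In Python, from rig import * gives the robot as it stands.
- The arm moves only by the tool step_arm, never from a script. Its argument "moves" is one flat list of numbers, 7 for each row, row after row: the shift along the tool's x, y, z in cm, then the turn, a rotation vector about the tool's x, y, z in degrees, then the gripper command: -1 is fully open, 1 is shut, values between are in proportion. A call has 1 to 20 rows; each row is the pose to reach, as a shift and turn from the pose commanded when the call began, along the tool's axes at that moment; what a row does not reach only later rows make up. A row lasts 1/12 s, in which the tool goes at most 41.7 mm and 7.16 degrees, less where a joint would pass 70% of its speed; a pose out of reach is approached as far as the arm can. A call with a gripper value outside its range is refused whole. The fingers move at their own pace and stop on an object; "newtons" is the grip in N (left out, the last holds). Time passes only in rows, so rows that repeat a pose let the fingers close. It gives the time, the measured TCP pose, the force, the opening and the grip force at its end, in the units of the state.
- observe(): the state, without advancing time (a new reading comes with each control period).
- capture(name): name is "side" or "top" or "wrist"; returns the picture (480x640x3 uint8, red, green, blue); there is no depth.
- calibration(name): a dict with "fovy" (degrees; the focal length in pixels is half the picture's height over the tangent of half this angle, whatever the lens; pixels are square), "cx", "cy" (the principal point, pixels), "k1" (the pictures are not rectified: a ray, as slopes to the right and down, at radius r is drawn at 1 + k1 r^2 times it, then the intrinsics apply), "T" (4x4, takes a point from camera to world coordinates). Camera axes: x right, y down, z forward; pixel columns grow to the right and rows downward; lengths in m; the calibration is good to about 2 mm. A picture is of the moment at which its call begins: read the wrist's pose just before it. calibration takes no time and is no camera call; for the wrist camera it gives the pose at the moment of the call.
- finish_job(): hands the job in; it is judged then, once.
The state is a dict: "t": time; "qpos": joint angles; "dq": joint speeds; "joint_torque": joint torques, N m; "tcp_pos": TCP position; "tcp_rot": TCP orientation; "contact_force": force on the tool from outside, world axes, zero at the start; "ft_torque": the same for the moment, N m; "gripper_width": finger opening in m; "grasp_force": force on a finger pad.
Only numpy, scipy, OpenCV 4.12 (cv2) and the standard library are available. Lean on these libraries where they do the work, as an engineer would, in place of code of your own. Each camera call takes 0.05 s, during which the arm holds its last target. There are 200 camera calls.

## Task

Four look-alike closed mill jars lie in the wooden rack: one already holds its grinding charge and is clearly heavier, the other three are empty. Lift them to feel which one is loaded, and lay that jar gently on the free length of the jar mill, bedded between the two rollers and let go; the empty jars must finally lie in the rack's saddles. Keep the jars lying level, and leave the green jar on the mill and the other things on the bench where they are.

Things in the scene. Friction and masses are not known exactly. Their poses are not given: they have to be found in the camera images.
- mill: fixed bench jar mill, origin at the centre of its underside, z up: blue base 290 x 180 mm, grey drive guard on its +x end, two black rollers of 25 mm diameter along its x axis at y = -21 and +21 mm, axes 105 mm above the bench, tops at 117.5 mm. Aluminium end plates with inner faces at x = -132 and +132 mm, tops at 126 mm. The rollers are stopped and do not turn
- mill_free (a point): middle of the free length of the rollers, 50 mm from the mill's centre towards its -x end, at the height (143 mm above the bench) where the centre of a jar bedded between the rollers comes to lie, the jar's length along x. Axes as the mill. Free from here: 82 mm towards -x (end plate), 74 mm towards +x (parked jar)
- rack: fixed wooden rack, origin at the centre of its underside, z up: board 150 x 440 x 12 mm with four 90 degree V saddles at y = -172.5, -57.5, 57.5, 172.5 mm. A saddle is two V-blocks 8 mm thick at x = -28 and 28 mm, so the middle of a jar is free for the fingers. The jars lie along the rack's x (lids either way), centres 58 mm above the bench
- jar_a_centre (a point): centre of one of four look-alike mill jars: lying white cylinder, 62 mm diameter, two black bands, red lid. x along its length to the lid, z up at the start. It reaches 55 mm behind and 61 mm ahead of here (full diameter -55 to 39 mm) and balances within 6 mm of here. Empty 0.25 to 0.33 kg; loaded 0.60 to 0.80 kg, its load loose by a few mm inside, unseen
- jar_b_centre (a point): centre of another of the four look-alike jars; sizes and axes as jar_a. The letter says nothing of its place in the rack or its load: any of the four may be the loaded one
- jar_c_centre (a point): centre of another of the four look-alike jars; sizes and axes as jar_a. The letter says nothing of its place in the rack or its load: any of the four may be the loaded one
- jar_d_centre (a point): centre of another of the four look-alike jars; sizes and axes as jar_a. The letter says nothing of its place in the rack or its load: any of the four may be the loaded one
- parked_jar_mid (a point): bystander: green jar with a black lid, 62 mm in diameter, already lying on the +x half of the rollers; 40 mm of it behind and 61 mm ahead of this point along its x axis. To be left alone
- wrench: bystander: steel spanner 170 mm long lying on the bench on the robot's side of the rack; origin at its underside
- batten: bystander: wooden batten 300 x 32 x 10 mm lying on the bench on the robot's side of the mill; origin at the centre of its underside
- glaze_bottle: bystander: amber jar with a black cap, 60 mm in diameter, 130 mm tall, standing beyond the rack and mill; origin at the centre of its underside
- casserole_mid (a point): bystander: terracotta casserole with a knobbed lid, 196 mm in diameter, 135 mm tall, standing beyond the rack; this point is on its axis 50 mm above the bench
There are look-alikes about, which are no part of the job. What is shaped like the part that bears jar_d_centre but pink or yellow is not meant.

How it is judged:
At the end, for the whole second after the job is handed in: The loaded jar lies between the rollers, centre within 6 mm of the middle, 138 to 148 mm high, 100 mm before to 20 mm past mid-mill, parallel within 0.08 rad, its full weight (over 4.8 N) on the mill. The empties lie in rack saddles, 52 to 64 mm high, parallel within 0.12 rad. All at rest (((x of jar_a_centre in the frame of mill between -0.1 and 0.02 m and y of jar_a_centre in the frame of mill between -0.006 and 0.006 m and z of jar_a_centre in the frame of mill between 0.138 and 0.148 m and angle between the x axis of jar_a_centre and the x axis of mill, either way round below 0.08 rad and contact force between jar_a and mill above 4.8 N and linear speed of jar_a below 0.02 m/s) or (x of jar_b_centre in the frame of mill between -0.1 and 0.02 m and y of jar_b_centre in the frame of mill between -0.006 and 0.006 m and z of jar_b_centre in the frame of mill between 0.138 and 0.148 m and angle between the x axis of jar_b_centre and the x axis of mill, either way round below 0.08 rad and contact force between jar_b and mill above 4.8 N and linear speed of jar_b below 0.02 m/s) or (x of jar_c_centre in the frame of mill between -0.1 and 0.02 m and y of jar_c_centre in the frame of mill between -0.006 and 0.006 m and z of jar_c_centre in the frame of mill between 0.138 and 0.148 m and angle between the x axis of jar_c_centre and the x axis of mill, either way round below 0.08 rad and contact force between jar_c and mill above 4.8 N and linear speed of jar_c below 0.02 m/s) or (x of jar_d_centre in the frame of mill between -0.1 and 0.02 m and y of jar_d_centre in the frame of mill between -0.006 and 0.006 m and z of jar_d_centre in the frame of mill between 0.138 and 0.148 m and angle between the x axis of jar_d_centre and the x axis of mill, either way round below 0.08 rad and contact force between jar_d and mill above 4.8 N and linear speed of jar_d below 0.02 m/s)) and (contact force between jar_a and mill above 4.8 N or (x of jar_a_centre in the frame of rack between -0.03 and 0.03 m and y of jar_a_centre in the frame of rack between -0.19 and 0.19 m and z of jar_a_centre in the frame of rack between 0.052 and 0.064 m and angle between the x axis of jar_a_centre and the x axis of rack, either way round below 0.12 rad and linear speed of jar_a below 0.02 m/s)) and (contact force between jar_b and mill above 4.8 N or (x of jar_b_centre in the frame of rack between -0.03 and 0.03 m and y of jar_b_centre in the frame of rack between -0.19 and 0.19 m and z of jar_b_centre in the frame of rack between 0.052 and 0.064 m and angle between the x axis of jar_b_centre and the x axis of rack, either way round below 0.12 rad and linear speed of jar_b below 0.02 m/s)) and (contact force between jar_c and mill above 4.8 N or (x of jar_c_centre in the frame of rack between -0.03 and 0.03 m and y of jar_c_centre in the frame of rack between -0.19 and 0.19 m and z of jar_c_centre in the frame of rack between 0.052 and 0.064 m and angle between the x axis of jar_c_centre and the x axis of rack, either way round below 0.12 rad and linear speed of jar_c below 0.02 m/s)) and (contact force between jar_d and mill above 4.8 N or (x of jar_d_centre in the frame of rack between -0.03 and 0.03 m and y of jar_d_centre in the frame of rack between -0.19 and 0.19 m and z of jar_d_centre in the frame of rack between 0.052 and 0.064 m and angle between the x axis of jar_d_centre and the x axis of rack, either way round below 0.12 rad and linear speed of jar_d below 0.02 m/s))); the robot touches nothing.
It fails at once if the jar already on the mill is shifted (more than 15 mm) (distance of parked_jar_mid from where it was at the start of the episode above 0.015 m).
It fails at once if another thing on the bench is disturbed (moved more than 25 mm) (distance of any of wrench, batten, glaze_bottle, casserole_mid from where it was at the start of the episode above 0.025 m).
It fails at once if a jar is tipped more than 40 degrees out of level (angle between any of jar_a_centre, jar_b_centre, jar_c_centre, jar_d_centre's own x axis and vertical below 0.870796 rad or angle between any of jar_a_centre, jar_b_centre, jar_c_centre, jar_d_centre's own x axis and vertical above 2.2708 rad).
It fails at once if a jar falls to the bench (height (world z) of any of jar_a_centre, jar_b_centre, jar_c_centre, jar_d_centre below 0.045 m).
It fails at once if a jar is dropped or set down hard (more than 45 N on the mill or the rack) (contact force between any of jar_a, jar_b, jar_c, jar_d and mill above 45 N or contact force between any of jar_a, jar_b, jar_c, jar_d and rack above 45 N).
It also fails if it takes over 69 s, if anything falls off the work surface, if the arm or the gripper's body presses on something with over 40 N, if the wrist force passes 120 N, or if a joint passes its speed limit or range.

## Working session

There is one attempt and no reset: what is moved stays moved. The work goes in short steps, Python scripts to look and compute and a tool call to move; the robot and the scene stay as the last step left them, time stands still between calls to the robot, and variables do not carry over. Pictures are saved under pics/ and viewed, at most 10 in all, crops included, and the job is handed in when it is done.

Besides the shell and the picture viewer there is one more tool, called after "Request:" by a JSON object that holds its "name" and its "arguments", one argument or row to a line. step_arm: Moves the arm, as the interface text tells. Its arguments: {"type":"object","properties":{"moves":{"type":"array"},"newtons":{"type":"number"}},"required":["moves"]}

```bash
mkdir -p pics; ls
python3 - <<'E'
from rig import *
import cv2
for n in("top","side"):
    cv2.imwrite(f"pics/{n}0.png",capture(n)[:,:,::-1]); c=calibration(n); print(n,c)
print(observe())
E
```

```text
pics
top {'fovy': 55.65963026270229, 'cx': 326.0913989076044, 'cy': 242.5949330784334, 'k1': -0.025154990514222066, 'T': array([[-4.52164657e-02, -9.76173348e-01,  2.12228807e-01,
         3.38669451e-01],
       [-9.98977004e-01,  4.40469001e-02, -1.02380048e-02,
         2.57270214e-02],
       [ 6.46046357e-04, -2.12474624e-01, -9.77166371e-01,
         1.02442544e+00],
       [ 0.00000000e+00,  0.00000000e+00,  0.00000000e+00,
         1.00000000e+00]])}
side {'fovy': 50.30139005720343, 'cx': 319.4293887750941, 'cy': 234.3180614296979, 'k1': -0.09387223231310536, 'T': array([[-0.96080471, -0.13011126,  0.24479658,  0.27620832],
       [-0.27721786,  0.45772997, -0.84476833,  0.93717363],
       [-0.00213686, -0.87951938, -0.47585828,  0.64734761],
       [ 0.        ,  0.        ,  0.        ,  1.        ]])}
{'t': 0.1, 'qpos': array([-1.19942221e+00,  3.53587522e-01,  1.63402216e+00, -1.45618399e-05,
        1.15518934e+00, -2.41141802e-03]), 'dq': array([ 2.50182346e-06, -5.60950498e-04, -2.20955058e-03,  5.47154704e-04,
       -1.75711607e-03, -1.39101194e-03]), 'joint_torque': array([-8.12509934e-04, -5.94902837e+01, -3.34931302e+01,  6.96867309e-02,
        1.83467183e-02, -2.02019163e-05]), 'tcp_pos': array([ 0.2280496 , -0.58145591,  0.21394946]), 'tcp_rot': array([-5.91723878e-04,  9.82585596e-01,  1.85809531e-01, -1.17191778e-04]), 'contact_force': array([-0.26630994,  0.49795818,  0.3194411 ]), 'ft_torque': array([ 0.01101307,  0.06933048, -0.0684262 ]), 'grasp_force': 0.0, 'gripper_width': 0.09206454721102572}
```

View pics/top0.png

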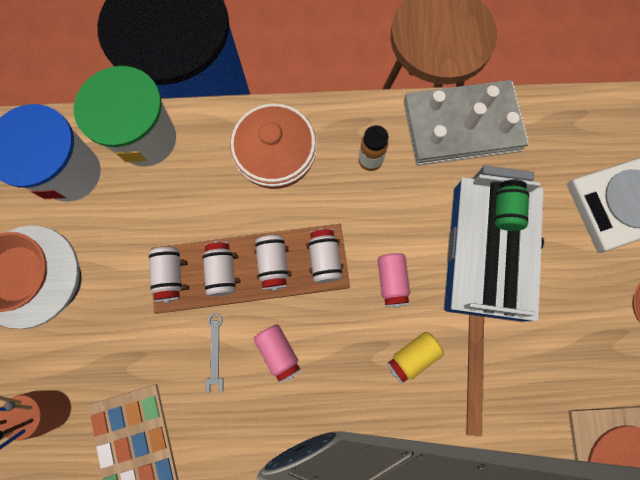

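View pics/side0.png

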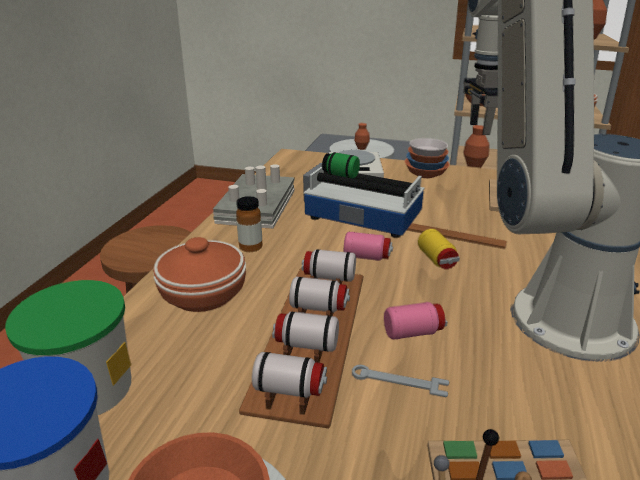

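Top view: the rack holds four white jars at about (166,273), (219,269), (271,261) and (324,255). The mill rollers run from about (497,183) to (503,310), with the green jar at (512,205). Next I'll zoom in for precise edges.

```bash
cat > h.py <<'E'
import numpy as np, cv2
from rig import *
def ray(n,uv,c=None):
    c=c or calibration(n); f=240/np.tan(np.radians(c["fovy"]/2))
    K=np.array([[f,0,c["cx"]],[0,f,c["cy"]],[0,0,1]])
    p=cv2.undistortPoints(np.array(uv,float).reshape(-1,1,2),K,np.array([c["k1"],0,0,0,0.]))[:,0]
    d=np.c_[p,np.ones(len(p))]@c["T"][:3,:3].T
    return c["T"][:3,3],d
def w(n,uv,z,c=None):
    o,d=ray(n,uv,c); z=np.broadcast_to(z,len(d)); return o+d*((z-o[2])/d[:,2])[:,None]
def proj(n,P,c=None):
    c=c or calibration(n); f=240/np.tan(np.radians(c["fovy"]/2)); T=np.linalg.inv(c["T"])
    K=np.array([[f,0,c["cx"]],[0,f,c["cy"]],[0,0,1]])
    return cv2.projectPoints(np.array(P,float),cv2.Rodrigues(T[:3,:3])[0],T[:3,3],K,np.array([c["k1"],0,0,0,0.]))[0][:,0]
E
python3 - <<'E'
import cv2,numpy as np
i=cv2.imread('pics/top0.png')
a=cv2.resize(i[215:325,140:360],None,fx=3.6,fy=3.6,interpolation=cv2.INTER_CUBIC)[:, :800]
b=cv2.resize(i[160:330,435:560],None,fx=3.5,fy=3.5,interpolation=cv2.INTER_CUBIC)
cv2.imwrite('pics/ca.png',a);cv2.imwrite('pics/cb.png',b);print(a.shape,b.shape)
E
```

```text
(396, 792, 3) (595, 438, 3)
```

View pics/ca.png

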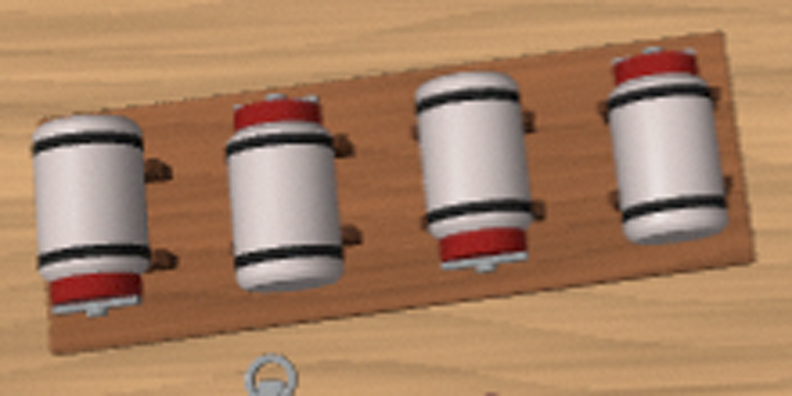

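View pics/cb.png

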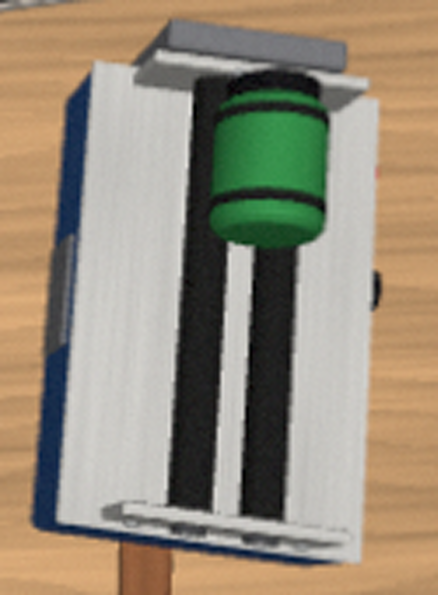

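Crop a shows the rack corners at (40,118), (723,32), (754,262) and (52,354), and the jar lids pointing alternately near, far, near, far. Crop b shows the roller edges running from y≈80 to 515 and the end plates at top and bottom; the drive guard is on the far side, so mill +x points away from the robot.

```bash
cat > m.py <<'E'
from h import *
A=lambda p:np.array(p)/3.6+[140,215]
B=lambda p:np.array(p)/3.5+[435,160]
c=w("top",A([(40,118),(723,32),(754,262),(52,354)]),.012)
print(c.round(4), [np.linalg.norm(c[i]-c[i-1]).round(4) for i in range(4)])
rc=c.mean(0); v=(c[1]-c[0]+c[2]-c[3]); th=np.arctan2(v[1],v[0])+np.pi/2   # -y rack dir
print("rack",rc,np.degrees(th))
# jars: bands centre etc: rough jar centre along axis from body ends, top line z=.089
R=np.array([[np.cos(th),-np.sin(th)],[np.sin(th),np.cos(th)]])
for nm,b1,b2 in [("1",(88,143),(93,257)),("2",(277,145),(288,256)),("3",(468,99),(477,211)),("4",(656,94),(674,208))]:
    q=w("top",A([b1,b2]),.089)
    d=q[0]-q[1]
    print(nm,q.mean(0).round(4),"rackframe",((q.mean(0)-rc)[:2]@R).round(4),np.degrees(np.arctan2(d[1],d[0])).round(2),np.linalg.norm(d).round(3))
for y in(172.5,57.5,-57.5,-172.5): print("saddle",rc[:2]+R@[0,y/1000])
r=w("top",B([(195,80),(168,505),(225,250),(214,512),(254,245),(241,515),(298,250),(285,520)]),.107)
print(r.round(4))
for i in range(0,8,2): d=r[i]-r[i+1]; print(np.degrees(np.arctan2(d[1],d[0])))
p=w("top",B([(125,503),(350,535),(134,83),(366,103)]),.126); print(p.round(4),p.mean(0))
print(w("top",B([(92,60),(378,98),(360,562),(55,522)]),.09).round(4))
E
python3 m.py
```

```text
[[ 0.5645  0.4144  0.012 ]
 [ 0.601  -0.0207  0.012 ]
 [ 0.4531 -0.0323  0.012 ]
 [ 0.4156  0.4018  0.012 ]] [np.float64(0.1494), np.float64(0.4367), np.float64(0.1483), np.float64(0.4357)]
rack [0.50856131 0.19081209 0.012     ] 4.86766272180104
1 [0.4976 0.3538 0.089 ] rackframe [0.0029 0.1633] 4.14 0.067
2 [0.4924 0.2423 0.089 ] rackframe [-0.0117  0.0527] 5.83 0.065
3 [0.5142 0.132  0.089 ] rackframe [ 0.0006 -0.0591] 3.38 0.066
4 [0.5115 0.0202 0.089 ] rackframe [-0.0115 -0.1702] 6.27 0.068
saddle [0.4939239  0.36268994]
saddle [0.50368217 0.2481047 ]
saddle [0.51344045 0.13351947]
saddle [0.52319873 0.01893423]
[[ 0.6524 -0.3408  0.107 ]
 [ 0.3967 -0.2937  0.107 ]
 [ 0.5454 -0.3456  0.107 ]
 [ 0.3915 -0.3198  0.107 ]
 [ 0.5477 -0.3634  0.107 ]
 [ 0.389  -0.3352  0.107 ]
 [ 0.5435 -0.3894  0.107 ]
 [ 0.3849 -0.3604  0.107 ]]
-10.443522952240084
-9.506940710015082
-10.066227930185184
-10.397959476836057
[[ 0.3978 -0.2629  0.126 ]
 [ 0.3739 -0.3881  0.126 ]
 [ 0.6456 -0.2964  0.126 ]
 [ 0.6272 -0.4342  0.126 ]] [ 0.51112262 -0.3454146   0.126     ]
[[ 0.6741 -0.2848  0.09  ]
 [ 0.6417 -0.4607  0.09  ]
 [ 0.3595 -0.4084  0.09  ]
 [ 0.3911 -0.2322  0.09  ]]
```

```bash
cat >> h.py <<'E'
def R_(q): from_=np.array(q); return __import__('scipy.spatial.transform',fromlist=['Rotation']).Rotation.from_quat(np.roll(from_,-1))
def go(p,yaw,s=None):
    from scipy.spatial.transform import Rotation as Ro
    s=s or observe(); r=R_(s["tcp_rot"]); a=np.radians(yaw)
    t=Ro.from_matrix([[np.cos(a),np.sin(a),0],[np.sin(a),-np.cos(a),0],[0,0,-1]])
    print("cm",(r.inv().apply(np.array(p)-s["tcp_pos"])*100).round(2),"deg",np.degrees((r.inv()*t).as_rotvec()).round(2))
E
python3 -c "
from h import *
go([.45,-.34,.34],-10)"
```

```text
cm [ 29.48 -14.39 -12.59] deg [-7.000e-02  2.000e-02  3.142e+01]
```

Request:
{"name": "step_arm", "arguments": {
  "moves": [10,-5,-12.5,0,0,15,-1,29.5,-14.4,-12.5,0,0,31.4,-1,29.5,-14.4,-12.5,0,0,31.4,-1,29.5,-14.4,-12.5,0,0,31.4,-1,29.5,-14.4,-12.5,0,0,31.4,-1,29.5,-14.4,-12.5,0,0,31.4,-1,29.5,-14.4,-12.5,0,0,31.4,-1,29.5,-14.4,-12.5,0,0,31.4,-1,29.5,-14.4,-12.5,0,0,31.4,-1,29.5,-14.4,-12.5,0,0,31.4,-1,29.5,-14.4,-12.5,0,0,31.4,-1,29.5,-14.4,-12.5,0,0,31.4,-1,29.5,-14.4,-12.5,0,0,31.4,-1],
  "newtons": 35
}}

```text
t: 1.18
tcp_pos: [0.4492, -0.3407, 0.3388]
tcp_rot: [-0.0, 0.996, -0.088, -0.001]
contact_force: [-0.6, -0.3, 0.1]
gripper_width: 0.0916
grasp_force: 0.0
```

```bash
python3 -c "
from h import *
import pickle
s=observe();c=calibration('wrist');i=capture('wrist')
cv2.imwrite('pics/w1.png',i[:,:,::-1]);pickle.dump((s,c),open('w1.pkl','wb'))
print(s['tcp_pos'],s['tcp_rot'],s['contact_force'],c['T'].round(3))
go([.51,.06,.30],4.9,s)
print(proj('wrist',[[.462,-.34,.143],[.511,-.3485,.105],[.381,-.3255,.126],[.641,-.3715,.126]],c))"
```

```text
[ 0.44922596 -0.34071113  0.3388111 ] [-1.87482114e-04  9.96161141e-01 -8.75355859e-02 -6.84176603e-04] [-0.57284328 -0.26553567  0.12352721] [[-0.174 -0.95  -0.258  0.522]
 [-0.985  0.167  0.047 -0.354]
 [-0.001  0.262 -0.965  0.508]
 [ 0.     0.     0.     1.   ]]
cm [ -1.   -40.52   3.89] deg [ -0.02   0.08 -14.94]
[[308.30486669 199.08868078]
 [308.40803155 148.204865  ]
 [308.41229357 268.74373849]
 [308.05119536   8.56289641]]
```

View pics/w1.png

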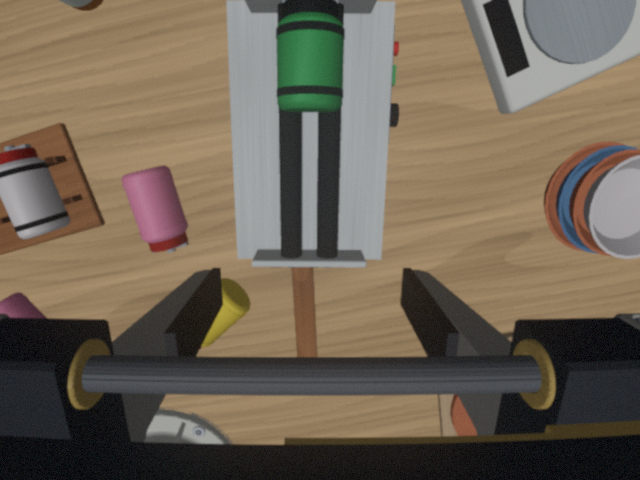

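The wrist view shows roller centrelines at u≈291 and 328 (midline 309.5, predicted 308.3), and the near plate's inner top edge at v≈262. So the mill centre is about (0.516, -0.349), yaw -10°. Next I'll look over the rack.

```bash
python3 -c "
from h import *
go([.44,.17,.33],4.9)"
```

```text
cm [ -9.84 -50.14   0.91] deg [ -0.03   0.07 -14.97]
```

Request:
{"name": "step_arm", "arguments": {
  "moves": [-3,-15,0.9,0,0,-5,-1,-6,-30,0.9,0,0,-10,-1,-9.8,-50,0.9,0,0,-15,-1,-9.8,-50,0.9,0,0,-15,-1,-9.8,-50,0.9,0,0,-15,-1,-9.8,-50,0.9,0,0,-15,-1,-9.8,-50,0.9,0,0,-15,-1,-9.8,-50,0.9,0,0,-15,-1,-9.8,-50,0.9,0,0,-15,-1,-9.8,-50,0.9,0,0,-15,-1,-9.8,-50,0.9,0,0,-15,-1,-9.8,-50,0.9,0,0,-15,-1,-9.8,-50,0.9,0,0,-15,-1,-9.8,-50,0.9,0,0,-15,-1,-9.8,-50,0.9,0,0,-15,-1]
}}

```text
t: 2.48
tcp_pos: [0.4404, 0.1686, 0.3302]
tcp_rot: [0.0, 0.999, 0.044, -0.0]
contact_force: [0.3, -0.7, 0.2]
gripper_width: 0.0919
grasp_force: 0.0
```

```bash
python3 -c "
from h import *
import pickle
s=observe();c=calibration('wrist');i=capture('wrist')
cv2.imwrite('pics/w2.png',i[:,:,::-1]);pickle.dump((s,c),open('w2.pkl','wb'))
print(s['tcp_pos'],s['tcp_rot'],s['contact_force'])
print(proj('wrist',[[.4939,.3627,.089],[.5037,.2481,.089],[.5134,.1335,.089],[.5232,.0189,.089]],c))"
```

```text
[0.44039815 0.16861422 0.33017091] [ 4.76658124e-04  9.99027197e-01  4.40941060e-02 -3.78096710e-04] [ 0.34480988 -0.74347262  0.19484889]
[[142.29949025 141.42513788]
 [244.40930544 140.8825628 ]
 [348.19643685 141.24010393]
 [450.99741044 142.30150162]]
```

View pics/w2.png

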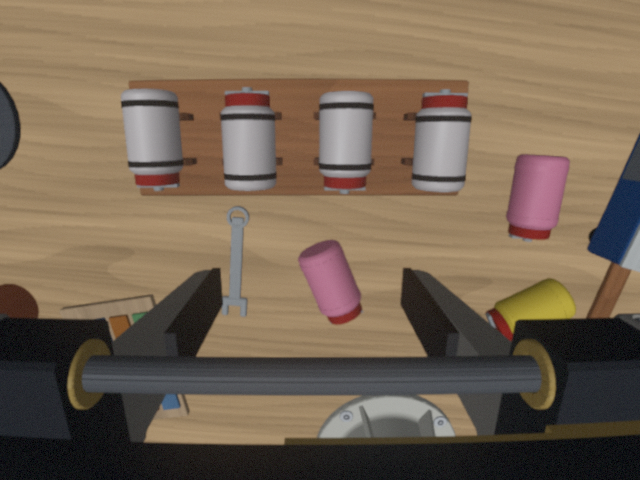

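All four jars are visible: axes at u≈153, 249, 346.5 and 442, bands at v≈103/164, 116/178, 105/168 and 118/182, and V-blocks at v≈117 and 161.

```bash
python3 -c "
from h import *
import pickle
s,c=pickle.load(open('w2.pkl','rb'))
for k,(u,a,b,l) in enumerate([(153,103,164,-1),(249,116,178,1),(346.5,105,168,-1),(442,118,182,1)]):
    q=w('wrist',[(u,a),(u,b)],.089,c); y=w('wrist',[(u,(a+b)/2)],.058,c)[0,1]
    print(k+1,'bands x',q[:,0].round(4),'y',y.round(4),'centre x',(q[:,0].mean()+l*.008).round(4))
r=w('wrist',[(129,80),(467,80),(459,195),(142,195)],.012,c);print(r.round(4),r.mean(0))
v=w('wrist',[(280,117),(280,161)],.035,c);print('V mid',v.mean(0),v)
go([.516,.0175,.12],4.9)
"
```

```text
1 bands x [0.536  0.4698] y 0.3637 centre x 0.4949
2 bands x [0.5306 0.4631] y 0.2478 centre x 0.5049
3 bands x [0.5513 0.484 ] y 0.133 centre x 0.5097
4 bands x [0.5479 0.4785] y 0.0165 centre x 0.5212
[[ 0.5662  0.4141  0.012 ]
 [ 0.6039 -0.0173  0.012 ]
 [ 0.4564 -0.0343  0.012 ]
 [ 0.4178  0.4002  0.012 ]] [0.51105671 0.19068127 0.012     ]
V mid [0.50804778 0.21337275 0.035     ] [[0.53479858 0.21521023 0.035     ]
 [0.48129699 0.21153527 0.035     ]]
cm [ 6.23 15.63 21.04] deg [0.05 0.04 0.08]
```

Request:
{"name": "step_arm", "arguments": {
  "moves": [3,2,12,0,0,0,-1,6.8,4.2,20,0,0,0,-1,6.8,4.2,20,0,0,0,-1,6.8,4.2,20,0,0,0,-1,6.8,4.2,20,0,0,0,-1,6.8,4.2,20,0,0,0,-1,6.8,4.2,23,0,0,0,-1,6.8,4.2,26,0,0,0,-1,6.8,4.2,28.9,0,0,0,-1,6.8,4.2,28.9,0,0,0,-1]
}}

```text
t: 3.37
tcp_pos: [0.509, 0.1314, 0.0386]
tcp_rot: [0.001, 0.999, 0.043, -0.003]
contact_force: [-1.5, -0.5, 0.0]
gripper_width: 0.0922
grasp_force: 0.0
```

Request:
{"name": "step_arm", "arguments": {
  "moves": [0,0,0,0,0,0,0.5,0,0,0,0,0,0,0.5,0,0,0,0,0,0,0.5,0,0,0,0,0,0,0.5,0,0,0,0,0,0,0.5,0,0,0,0,0,0,0.5],
  "newtons": 35
}}

```text
t: 3.87
tcp_pos: [0.513, 0.1342, 0.0433]
tcp_rot: [-0.001, 0.999, 0.044, 0.001]
contact_force: [-1.1, 1.5, 8.1]
gripper_width: 0.0626
grasp_force: 35.0
```

Request:
{"name": "step_arm", "arguments": {
  "moves": [0,0,-1,0,0,0,0.5,0,0,-2,0,0,0,0.5,0,0,-3,0,0,0,0.5,0,0,-3,0,0,0,0.5,0,0,-3,0,0,0,0.5,0,0,-3,0,0,0,0.5,0,0,-3,0,0,0,0.5,0,0,-3,0,0,0,0.5,0,0,-3,0,0,0,0.5]
}}

```text
t: 4.62
tcp_pos: [0.5115, 0.1334, 0.0712]
tcp_rot: [0.0, 0.999, 0.044, -0.0]
contact_force: [-0.4, 0.1, -6.6]
gripper_width: 0.0615
grasp_force: 35.0
```

Request:
{"name": "step_arm", "arguments": {
  "moves": [0,0,0,0,0,0,0.5]
}}

```text
t: 4.7
tcp_pos: [0.5116, 0.1334, 0.0713]
tcp_rot: [0.0, 0.999, 0.044, -0.0]
contact_force: [-0.9, 0.3, -7.1]
gripper_width: 0.0621
grasp_force: 35.0
```

Request:
{"name": "step_arm", "arguments": {
  "moves": [0,0,0,0,0,0,0.5]
}}

```text
t: 4.78
tcp_pos: [0.5117, 0.1334, 0.0714]
tcp_rot: [0.0, 0.999, 0.044, -0.0]
contact_force: [0.9, -0.4, -7.0]
gripper_width: 0.0622
grasp_force: 35.0
```

Jar 3 weighs about 7 N (0.71 kg), so it is the loaded one. I'll carry it to the mill.

Request:
{"name": "step_arm", "arguments": {
  "moves": [0,0,-3,0,0,0,0.5,0,0,-6,0,0,0,0.5,0,0,-9,0,0,0,0.5,0,1,-12,0,0,0,0.5,-0.4,3,-14,0,0,1,0.5,-0.9,6,-15,0,0,2,0.5,-1.6,9,-15,0,0,3,0.5,-2.2,12,-15,0,0,4,0.5,-2.8,15.3,-15,0,0,5,0.5,-3.4,18.6,-15,0,0,6,0.5,-4.1,22,-15,0,0,7,0.5,-4.7,25.5,-15,0,0,8,0.5,-5.3,29,-15,0,0,9,0.5,-6,32.5,-15,0,0,10,0.5,-6.6,36,-15,0,0,11,0.5,-7.2,39,-15,0,0,12,0.5,-7.7,42,-15,0,0,13,0.5,-8.1,44,-15,0,0,14,0.5,-8.5,46,-15,0,0,15,0.5,-8.6,46.9,-15,0,0,15,0.5]
}}

```text
t: 6.45
tcp_pos: [0.4665, -0.3436, 0.2212]
tcp_rot: [0.0, 0.996, -0.088, -0.0]
contact_force: [0.4, 0.2, -6.3]
gripper_width: 0.0618
grasp_force: 35.0
```

Request:
{"name": "step_arm", "arguments": {
  "moves": [0,0,0,0,0,0,0.5,0,0,0,0,0,0,0.5,0,0,0,0,0,0,0.5]
}}

```text
t: 6.7
tcp_pos: [0.4671, -0.3401, 0.2213]
tcp_rot: [-0.001, 0.996, -0.087, -0.0]
contact_force: [0.1, 0.6, -5.8]
gripper_width: 0.0617
grasp_force: 35.0
```

```bash
python3 -c "
from h import *
s=observe();c=calibration('wrist');i=capture('wrist')
cv2.imwrite('pics/w3.png',i[:,:,::-1])
print(s['tcp_pos'],s['tcp_rot'],s['contact_force'])
go([.467,-.341,.155],-10)
print(proj('wrist',[[.516,-.3495,.105],[.386,-.3265,.126],[.646,-.3725,.126],[.467,-.341,.143]],c))"
```

```text
[ 0.46708685 -0.34006036  0.22127705] [-5.12294863e-04  9.96238585e-01 -8.66504439e-02 -3.46688979e-04] [ 0.12296451  0.59331157 -5.82740375]
cm [-0.    0.11  6.64] deg [-0.04  0.03  0.08]
[[312.17158227 169.11969523]
 [311.71072062 333.28308608]
 [312.75889329 -31.78864178]
 [312.22699696 243.78931024]]
```

View pics/w3.png

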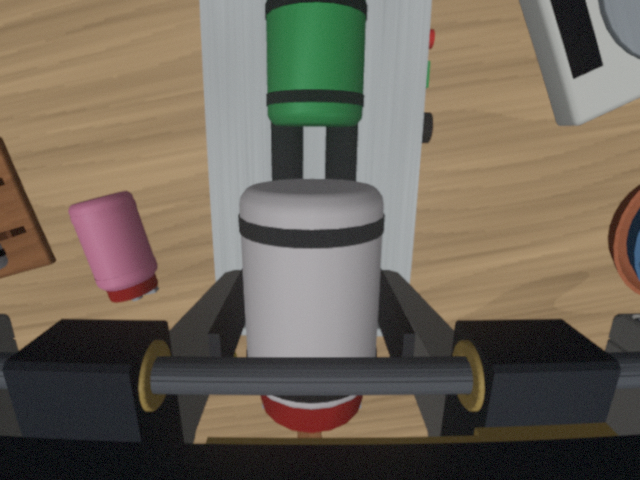

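The jar hangs level and parallel to the mill. The roller mid-gap is at u≈314 against jar mid u≈312, which is about 1 mm off. Lowering.

Request:
{"name": "step_arm", "arguments": {
  "moves": [0,0.1,2,0,0,0,0.5,0,0.2,4.5,0,0,0,0.5,0,0.2,6.5,0,0,0,0.5,0,0.2,7.8,0,0,0,0.5,0,0.2,8.3,0,0,0,0.5,0,0.2,8.5,0,0,0,0.5,0,0.2,8.7,0,0,0,0.5,0,0.2,8.8,0,0,0,0.5,0,0.2,8.9,0,0,0,0.5,0,0.2,8.9,0,0,0,0.5]
}}

```text
t: 7.58
tcp_pos: [0.4672, -0.3434, 0.1332]
tcp_rot: [0.0, 0.996, -0.087, 0.0]
contact_force: [-0.5, 0.1, -7.2]
gripper_width: 0.0615
grasp_force: 35.0
```

Request:
{"name": "step_arm", "arguments": {
  "moves": [0,0,0.1,0,0,0,0.5,0,0,0.2,0,0,0,0.5,0,0,0.2,0,0,0,0.5]
}}

```text
t: 7.83
tcp_pos: [0.4668, -0.3433, 0.1306]
tcp_rot: [0.0, 0.996, -0.087, 0.0]
contact_force: [0.9, 0.5, -6.6]
gripper_width: 0.0619
grasp_force: 35.0
```

Request:
{"name": "step_arm", "arguments": {
  "moves": [0,0,0.1,0,0,0,0.5,0,0,0.2,0,0,0,0.5,0,0,0.2,0,0,0,0.5]
}}

```text
t: 8.08
tcp_pos: [0.467, -0.3434, 0.1295]
tcp_rot: [0.0, 0.996, -0.087, 0.0]
contact_force: [-1.3, 2.3, 2.2]
gripper_width: 0.0618
grasp_force: 35.0
```

Request:
{"name": "step_arm", "arguments": {
  "moves": [0,-0.1,0,0,0,0,0.5,0,-0.1,0,0,0,0,0.5],
  "newtons": 12
}}

```text
t: 8.25
tcp_pos: [0.4674, -0.3425, 0.129]
tcp_rot: [0.0, 0.996, -0.087, 0.0]
contact_force: [-1.1, 0.9, 0.9]
gripper_width: 0.0625
grasp_force: 12.0
```

Request:
{"name": "step_arm", "arguments": {
  "moves": [0,0,0,0,0,0,0.1,0,0,0,0,0,0,-0.1,0,0,0,0,0,0,-0.3,0,0,0,0,0,0,-0.5,0,0,0,0,0,0,-0.7,0,0,0,0,0,0,-0.7,0,0,0,0,0,0,-0.7,0,0,-1,0,0,0,-0.7,0,0,-3,0,0,0,-0.7,0,0,-6,0,0,0,-0.7,0,0,-10,0,0,0,-0.7,0,0,-14,0,0,0,-0.7,0,0,-17,0,0,0,-0.7,0,0,-17,0,0,0,-0.7,0,0,-17,0,0,0,-0.7]
}}

```text
t: 9.5
tcp_pos: [0.4678, -0.3429, 0.3013]
tcp_rot: [0.001, 0.996, -0.087, 0.002]
contact_force: [0.3, -0.1, -0.4]
gripper_width: 0.0782
grasp_force: 0.0
```

```bash
python3 -c "
from h import *
s=observe();c=calibration('wrist');i=capture('wrist');t=capture('top')
a=np.hstack([i[:400,120:520],cv2.resize(t[160:330,435:560],(294,400))])
cv2.imwrite('pics/w4.png',a[:,:,::-1])
np.save('t4.npy',t)
print(s['tcp_pos'],s['contact_force'],s['gripper_width'])
print(proj('wrist',[[.467,-.341,.143]],c))"
```

```text
[ 0.46783465 -0.34289344  0.30130528] [ 0.33451489 -0.13124579 -0.41738614] 0.07822681459858938
[[308.8643657  221.18249216]]
```

View pics/w4.png

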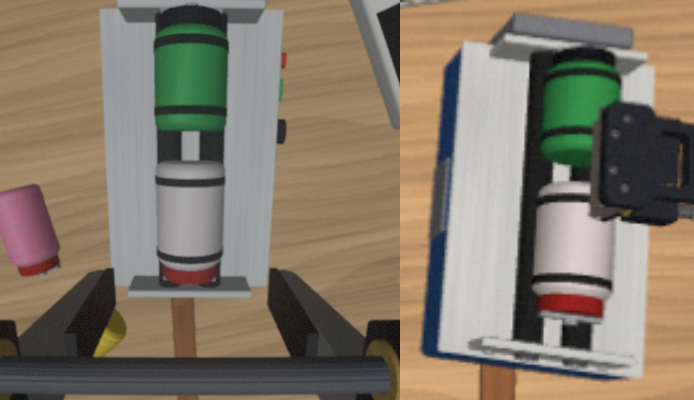

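The jar lies centred and parallel between the rollers (crop u≈190, bands level), clear of the green jar and the end plate. 7 N is far above the 3.3 N an empty jar can weigh, and the empties are untouched. Handing in.

```bash
python3 -c "
from rig import *
print(finish_job())"
```

```text
the job is handed in; nothing more can be done
None
```

The third jar counting from the robot's left weighed about 7 N when lifted, so it is the loaded one: I laid it between the mill rollers, released it, left the three empties untouched in the rack, and handed the job in (no verdict was returned).

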